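Shut the forge gas valve under its sliding cover

ROBOT

A 6-joint arm with a two-finger parallel gripper is mounted at the origin on the work surface. World frame = base frame: x ahead of the robot, y to its left, z up, the work surface at z = 0. Lengths are in m, angles in degrees, forces in N, time in s.
With the tool pointing down it reaches from about 0.4 to 0.825 m from the base axis. Payload 7 kg.
Tool frame: the origin (TCP) lies midway between the tips of the shut fingers; the grasp point (between the pads) lies 19 mm behind it; z points along the fingers, y is the direction in which the jaws open and shut (so a half turn about z gives the same grasp; the last joint's range is limited). The gripper opens to 88 mm and grips with 3 to 60 N. Pads are 19 mm wide; open, the fingers measure 130 mm over their backs; the gripper's body (78 mm by 193 mm) begins 47 mm behind the grasp point.
Start: joints at [-49.326, 20.546, 0.682, 0, -70.136, -16.507], TCP at [0.276, -0.616, 0.196] pointing down, gripper open.
Joint ranges: [-176.03, 176.03], [-82.01, 121.73], [-58.28, 71.71], [-173.87, 95.51], [-174.79, -0.11], [-173.66, 173.66]. Speed limits (degrees/s): [136.94, 136.94, 172.46, 180, 180, 180].

INTERFACE

Orientations are given as a 3x3 rotation matrix whose columns are the frame's x, y, z axes.
In Python, from rig import robot gives the robot as it stands. Calls block until the motion is done:
- robot.goto(position, orientation): joint-space move of the TCP to a pose.
- robot.servo_line(position, ori=None, speed=0.15): straight line of the TCP; ori=None keeps the orientation; speed is the mean speed in m/s.
- robot.movej(angles): joint-space move.
- robot.move_gripper(opening): opening from 0.0 (shut) to 1.0 (fully open); the grip force is fixed at half the most; returns when the fingers have stopped.
- robot.dwell(seconds).
- robot.ik(position, orientation): joint angles nearest the present ones, or None.
- robot.grab_frame(name): name is "scene" or "top" or "wrist"; returns (picture, depth): 480x640x3 uint8, red, green, blue; 480x640 float32, m along the optical axis (not along the pixel's ray), 0 where there is no reading.
- robot.camera_info(name): a dict with "vfov" (degrees; the focal length in pixels is half the picture's height over the tangent of half this angle, whatever the lens; pixels are square), "cx", "cy" (the principal point, pixels), "k1" (the pictures are not rectified: a ray, as slopes to the right and down, at radius r is drawn at 1 + k1 r^2 times it, then the intrinsics apply), "view" (4x4, takes a point from world to camera coordinates); the wrist camera has in their place "T_tool_cam" (4x4, takes a point from camera to tool coordinates, whose origin is the TCP and whose axes are the flange's). Camera axes: x right, y down, z forward; pixel columns grow to the right and rows downward; lengths in m; the calibration is good to about 2 mm. A picture is of the moment at which its call begins: read the wrist's pose just before it. camera_info takes no time and is no camera call.
A pose or a line that the arm cannot do raises robot.Unreachable and nothing moves.
- robot.job_done(): hands the job in, once; it reports no verdict.
Readings, each from a call of its own:
- robot.read_t(): time.
- robot.read_qpos(): joint angles.
- robot.read_qvel(): joint speeds.
- robot.read_effort(): joint torques, N m.
- robot.read_position(): TCP position.
- robot.read_tcp_rot(): TCP orientation.
- robot.read_force(): force on the tool from outside, world axes, zero at the start.
- robot.read_ft_torque(): the same for the moment, N m.
- robot.read_grip_width(): opening from 0.0 (shut) to 1.0 (fully open).
Only numpy, scipy, OpenCV 4.12 (cv2) and the standard library are available. Lean on these libraries where they do the work, as an engineer would, in place of code of your own. Each camera call takes 0.05 s, during which the arm holds its last target. There are 200 camera calls.

TASK

The forge is finished for the day: with the fingertips, push the sliding cover of the green gas box by its yellow lip fully back to its stop, then push the red valve handle underneath round until it is fully shut, across its pipe. Leave the cover open and the blue handle as it is, and do not pick up or shift any of the loose things around the box.

Things in the scene. Friction and masses are not known exactly. Their poses are not given: they have to be found in the camera images.
- gas_box: Green steel gas box fixed to the bench, 290 (x) x 300 (y) x 58 mm high; origin: centre of underside. Open-topped bay inside x -137..0, y -142..142, floor 6 mm above the bench, 8 mm walls; its +x half is a closed deck. Dark side rails (up to 74 mm) and a stop bar at the +x end (70 mm). Grey ledge, 58 mm high, on its +y side (y 150..210, x -125..145) carries a fitting and a jar.
- cover (a joint): How far the aluminium sliding cover (145 x 284 x 5 mm, top face 64 mm above the bench) has slid along the box's +x, in m: 0 covers the bay, 0.13 is fully open against its stop, over the deck. Starts at 0 to 0.015. It runs in rails, cannot be lifted, needs about 3 N (more when fast) and stays where it is left.
- cover_lip (a point): The cover's push lip: a yellow upright bar 12 (x) x 130 (y) mm, from 64 up to 92 mm above the bench. This point is the middle of its flat front face (the box's -x side, facing the robot), 78 mm above the bench, and moves with the cover. The cover's front edge lies 92 mm before (-x of) this face; two low ribs stand behind the lip.
- red_valve: The gas valve with the red handle, fixed in the bay under the cover. Origin on the handle's turning axis, 6 mm above the bench; axes parallel to the box's. In the box frame it stands at x -45 mm, y either -60 or +60 (the two valves swap places). Below the handle: brass body up to 30 mm above the bench, pipe along x up to 25 mm.
- red_handle (a joint): Turn of the red handle in rad: 0 is open, pointing along the box's -x (toward the robot, along its pipe); 1.571 is shut, against its stop, pointing along the box's +y (across the pipe). It closes clockwise seen from above. Starts at 0 to 0.4. Stiff (about 0.15 N m), stays where it is left.
- red_grip (a point): Middle of the red sleeve on the handle, 47 mm from the turning axis, 40 mm above the bench. The sleeve is 46 mm long (22 to 68 mm from the axis), 16 mm wide and 16 mm high (32 to 48 mm above the bench). It moves with the handle.
- blue_handle (a joint): Turn of the blue handle of the second, otherwise identical valve beside it, in rad, same meaning; starts at 0 to 0.4 and is to stay as found.
- blue_grip (a point): Middle of the blue sleeve on the second handle, 47 mm from its turning axis, 40 mm above the bench; same sizes as the red one.
- brass_fitting: Loose brass fitting, 28 mm across, 34 mm high, standing on the box's grey ledge; origin at the centre of its underside.
- flux_jar: Loose amber jar with black lid, 44 mm across, 60 mm high, standing on the grey ledge; origin at the centre of its underside.
- wrench: Loose wrench, 180 mm long, flat on the bench on the box's -y side; origin under its middle, x along its length.
- screwdriver: Loose screwdriver with an orange handle, 150 mm long, on the bench on the box's -y side, past the wrench; origin under its middle, x along its length.
- mug: Loose blue mug, 76 mm across, 85 mm high, on the bench on the box's -y side; origin at the centre of its underside.
- hammer: Loose hammer, 280 mm long, on the bench on the box's +y side past the ledge; origin under its middle, x along its length.

How it is judged:
By the outcome, as a careful person would: the job done as asked, in the order asked, and still so for the second after the job is handed in, with the robot touching nothing.
It also fails if it takes over 51 s, if anything falls off the work surface, if the arm or the gripper's body presses on something with over 40 N, if the wrist force passes 120 N, or if a joint passes its speed limit or range.

## Working session

There is one attempt and no reset: what is moved stays moved. The work goes in short steps, each a Python script; the robot and the scene stay as the last script left them, time stands still between calls to the robot, and variables do not carry over. Pictures are saved under pics/ and viewed, about 8 in all and at most 12, crops included, and the job is handed in when it is done.

```bash
mkdir -p pics; ls; cat > h.py <<'E'
import numpy as np, cv2
from rig import robot
def cam(name):
    c=robot.camera_info(name)
    f=240/np.tan(np.radians(c["vfov"])/2)
    return c,f
def cloud(name):
    """picture + per-pixel world points"""
    c,f=cam(name)
    if name=="wrist":
        T=np.eye(4);T[:3,:3]=np.array(robot.read_tcp_rot());T[:3,3]=robot.read_position()
        M=T@np.array(c["T_tool_cam"])
    else: M=np.linalg.inv(np.array(c["view"]))
    im,d=robot.grab_frame(name)
    v,u=np.mgrid[:480,:640].astype(float)
    xd=(u-c["cx"])/f; yd=(v-c["cy"])/f; x,y=xd.copy(),yd.copy()
    for _ in range(15):
        s=1+c["k1"]*(x*x+y*y); x=xd/s;y=yd/s
    P=np.stack([x*d,y*d,d,np.ones_like(d)],-1)@M.T
    P=P[...,:3]; P[d<=0]=np.nan
    return im,P
def save(im,n): cv2.imwrite("pics/"+n,np.ascontiguousarray(im[...,::-1]))
E
python3 - <<'E'
from h import *
for n in ("top","scene"):
    im,P=cloud(n); save(im,n+"1.png"); np.savez(n+"1.npz",im=im,P=P)
print(robot.camera_info("wrist"),robot.read_t())
E
```

```text
pics
{'vfov': 71.13019252346344, 'cx': 318.6595526058537, 'cy': 240.58363797989298, 'k1': -0.03766414626444137, 'T_tool_cam': array([[-5.32835815e-04, -9.58509857e-01, -2.85058888e-01,
         7.75113903e-02],
       [ 9.99999858e-01, -5.02725931e-04, -1.78798071e-04,
         3.46816469e-04],
       [ 2.80732187e-05, -2.85058943e-01,  9.58509989e-01,
        -1.88812569e-01],
       [ 0.00000000e+00,  0.00000000e+00,  0.00000000e+00,
         1.00000000e+00]])} 0.1
```

View pics/top1.png

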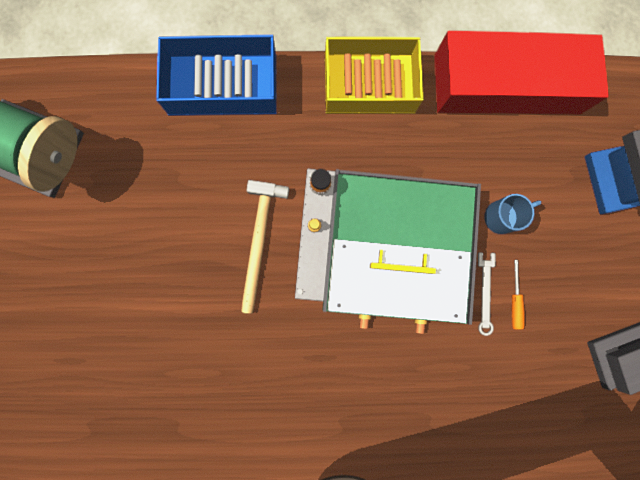

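View pics/scene1.png

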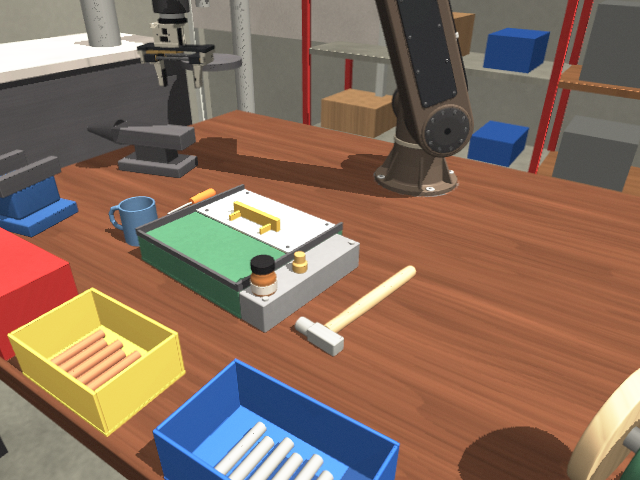

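The top view shows the box at about columns 325–480, rows 172–323, turned slightly, with the yellow lip at about (405, 267). The cover is nearly closed. The fitting (315, 226) and jar (320, 181) stand on the ledge to the left, with the wrench, screwdriver and mug to the right.

```bash
python3 - <<'E'
from h import *
for n in ("top","scene"):
    z=np.load(n+"1.npz"); im=z["im"].astype(int);P=z["P"]
    r,g,b=im[...,0],im[...,1],im[...,2]
    near=(P[...,0]>.3)&(P[...,0]<.9)&(abs(P[...,1])<.45)
    yl=near&(r>150)&(g>130)&(b<90)&(P[...,2]>.075)&(P[...,2]<.1)
    gr=near&(g>r+30)&(g>b+15)&(P[...,2]>.045)&(P[...,2]<.075)
    wh=near&(r>190)&(b>190)&(abs(P[...,2]-.064)<.006)
    for k,m in (("lip",yl),("green",gr),("cover",wh)):
        p=P[m]; 
        if len(p)<10: print(n,k,len(p));continue
        rc=cv2.minAreaRect((p[:,:2]*1000).astype(np.float32))
        print(n,k,len(p),rc,cv2.boxPoints(rc).round().tolist(),np.median(p[:,2]))
E
```

```text
top lip 452 ((720.754150390625, -63.73626708984375), (358.2638854980469, 247.38461303710938), 0.026478026062250137) [[542.0, 60.0], [542.0, -188.0], [900.0, -187.0], [900.0, 60.0]] 0.09086167860846378
top green 9071 ((593.2569580078125, -131.0208740234375), (289.99481201171875, 284.5326843261719), 83.77561950683594) [[436.0, -260.0], [719.0, -291.0], [750.0, -2.0], [468.0, 29.0]] 0.057792504037216696
top cover 10331 ((598.4857788085938, -97.53140258789062), (350.66815185546875, 283.6041564941406), 83.57805633544922) [[438.0, -256.0], [720.0, -288.0], [759.0, 61.0], [477.0, 93.0]] 0.06343257774652489
scene lip 126 ((621.9332275390625, -44.914093017578125), (304.6640319824219, 84.6224136352539), 52.596763610839844) [[496.0, -140.0], [563.0, -192.0], [748.0, 50.0], [681.0, 102.0]] 0.08841593449908533
scene green 4357 ((600.2756958007812, -127.76504516601562), (299.44085693359375, 286.416015625), 83.8487548828125) [[442.0, -261.0], [727.0, -292.0], [759.0, 6.0], [474.0, 36.0]] 0.05710650382843491
scene cover 3542 ((599.5657348632812, -96.79862976074219), (361.7175598144531, 286.993408203125), 83.21929931640625) [[436.0, -259.0], [721.0, -293.0], [763.0, 66.0], [478.0, 100.0]] 0.06281524135862307
```

```bash
cat >> h.py <<'E'
yaw=np.radians(-6.3)
ex=np.array([np.cos(yaw),np.sin(yaw)]); ey=np.array([-ex[1],ex[0]])
def ori(a):  # tool pointing down, tool y axis at angle a (rad) in world
    y=np.array([np.cos(a),np.sin(a),0]); z=np.array([0,0,-1.]); return np.column_stack([np.cross(y,z),y,z])
E
python3 - <<'E'
from h import *
for n in ("top","scene"):
    z=np.load(n+"1.npz"); im=z["im"].astype(int);P=z["P"]
    r,g,b=im[...,0],im[...,1],im[...,2]
    m=(abs(P[...,0]-.57)<.06)&(abs(P[...,1]+.13)<.12)&(r>150)&(g>120)&(b<90)&(P[...,2]>.068)&(P[...,2]<.1)
    q=P[m][:,:2]; print(n,len(q),q.mean(0))
    q=P[m&(P[...,2]>.087)]; 
    c=np.array([.595,-.13]); l=np.c_[(q[:,:2]-c)@ex,(q[:,:2]-c)@ey]
    print(np.percentile(l,[1,10,50,90,99],axis=0).round(4).T)
    # green edge extents in box frame
    gm=(g>r+30)&(g>b+15)&(abs(P[...,2]-.058)<.006)&(abs(P[...,0]-.6)<.25)&(abs(P[...,1]+.13)<.25)
    l=(P[gm][:,:2]-c); print("green",np.percentile(np.c_[l@ex,l@ey],[0,.5,5,95,99.5,100],axis=0).round(4).T)
    w=(r>190)&(b>190)&(abs(P[...,2]-.064)<.005)&(abs(P[...,0]-.55)<.15)&(abs(P[...,1]+.13)<.17)
    w=cv2.erode(w.astype(np.uint8),np.ones((2,2)))>0
    l=(P[w][:,:2]-c); print("cover",np.percentile(np.c_[l@ex,l@ey],[0,.5,5,95,99.5,100],axis=0).round(4).T)
R0=np.array(robot.read_tcp_rot());print(R0.round(2).tolist())
for a in (yaw+np.pi/2,yaw-np.pi/2,yaw,yaw+np.pi):
    print(np.degrees(a),[ (None if q is None else np.round(q)) for q in [robot.ik([.5,-.12,.2],ori(a))]])
E
```

```text
top 410 [ 0.55484087 -0.12443046]
[[-0.0491 -0.0481 -0.0441 -0.04   -0.0387]
 [-0.0614 -0.049   0.0019  0.0524  0.064 ]]
green [[-0.1437 -0.1423  0.0096  0.1334  0.1394  0.1407]
 [-0.1462 -0.1444 -0.131   0.1298  0.1425  0.1439]]
cover [[-0.142  -0.1411 -0.1352 -0.0055  0.0004  0.0013]
 [-0.1426 -0.1406 -0.1289  0.1252  0.137   0.1623]]
scene 314 [ 0.56190272 -0.12736994]
[[-0.0397 -0.0383 -0.0372 -0.0358 -0.0353]
 [-0.0581 -0.0514 -0.0088  0.0527  0.0672]]
green [[-0.1386  0.0032  0.0097  0.125   0.1454  0.1482]
 [-0.1468 -0.1434 -0.129   0.1103  0.1275  0.1529]]
cover [[-0.139  -0.1375 -0.1309 -0.0011  0.0032  0.0043]
 [-0.1374 -0.1339 -0.1227  0.1267  0.1344  0.1362]]
[[-0.91, -0.41, -0.0], [-0.41, 0.91, 0.0], [0.0, 0.0, -1.0]]
83.7 [array([   8.,    5.,  -19.,    0.,  -66., -105.])]
-96.3 [array([  8.,   5., -19.,   0., -66.,  75.])]
-6.3 [array([  8.,   5., -19.,   0., -66., 165.])]
173.70000000000002 [array([  8.,   5., -19.,   0., -66., -15.])]
```

```bash
python3 - <<'E'
from h import *
c=np.array([.596,-.13]); a=yaw+np.pi/2
p=c+ex*(-.047-.050)+ey*.002
robot.goto([*p,.17],ori(a)); robot.move_gripper(0.0)
print(robot.read_t(),robot.read_position(),robot.read_force())
im,P=cloud("wrist"); save(im,"w1.png"); np.savez("w1.npz",im=im,P=P)
im=im.astype(int);r,g,b=im[...,0],im[...,1],im[...,2]
yl=(r>150)&(g>120)&(b<90)&(P[...,2]>.07)&(P[...,2]<.1)&(P[...,0]<.65)
l=P[yl][:,:2]-c; L=np.c_[l@ex,l@ey]; print(len(L),np.percentile(L,[1,5,50,95,99],axis=0).round(4).T)
f=yl&(P[...,2]>.07)&(P[...,2]<.088); l=P[f]; A=np.polyfit(l[:,1],l[:,0],1); print("face slope -> yaw",-np.degrees(np.arctan(A[0])),len(l))
E
```

```text
3.5 [ 0.49980294 -0.117369    0.17000139] [ 0.53197114 -0.07739747  0.30929458]
281 [[-0.0496 -0.0444  0.0237  0.0318  0.0331]
 [ 0.0015  0.0023  0.1831  0.1913  0.1928]]
face slope -> yaw -46.26677219219228 4
```

View pics/w1.png

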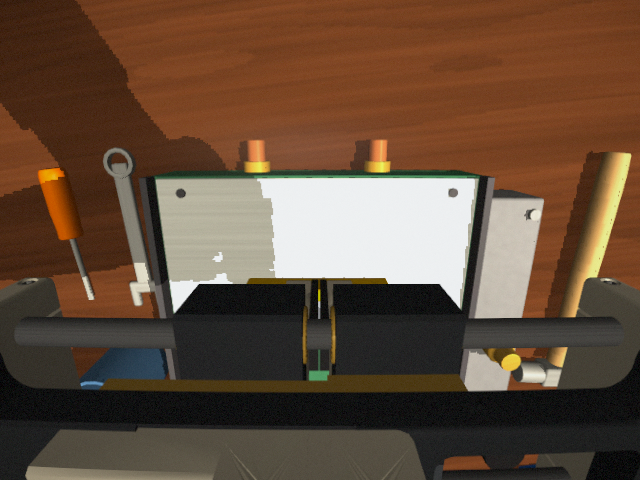

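The wrist view, with its upper edge facing the robot, shows the lip at about (318, 281), centred behind the shut fingers. Next I descend and push in steps while watching the force.

```bash
python3 - <<'E'
from h import *
c=np.array([.596,-.13]); p0=c+ex*(-.047-.050)+ey*.002
robot.servo_line([*p0,.076],speed=.15)
f0=np.array(robot.read_force()); print(f0.round(1))
d=.030
contact=None
while d<.19:
    d+=.005 if d<.055 or d>.155 else .025
    robot.servo_line([*(p0+ex*d),.076],speed=.06)
    F=np.array(robot.read_force())-f0; pos=(np.array(robot.read_position())[:2]-c)@ex
    print(round(d,3),pos.round(4),F.round(1),round(robot.read_t(),1))
    if -F[:2]@ex>20: print("STOP");break
E
```

```text
[-0.3  0.7 -0. ]
0.035 -0.0623 [ 0.7 -1.2 -0.9] 5.1
0.04 -0.0568 [-0.6 -0.1  0.2] 5.3
0.045 -0.0517 [ 0.5 -0.8  0.3] 5.6
0.05 -0.0467 [ 0.4 -1.1 -0.4] 5.8
0.055 -0.0417 [ 0.8 -0.5 -0.4] 6.1
0.06 -0.0367 [-0.4 -1.7 -0.2] 6.3
0.085 -0.0121 [-0.7 -1.  -0.6] 6.9
0.11 0.0129 [ 0.2 -0.2  0.7] 7.4
0.135 0.0379 [-0.4 -0.8  0.3] 8.0
0.16 0.0629 [-0.5 -0.8  0.3] 8.6
0.165 0.0682 [ 0.5 -0.5 -0.6] 8.8
0.17 0.0732 [ 0.2 -0.8 -0.2] 9.1
0.175 0.0783 [ 0.7 -0.4 -0.8] 9.3
0.18 0.0832 [ 1.  -0.3  0.3] 9.6
0.185 0.0883 [ 1.1 -0.5 -0.3] 9.8
0.19 0.0933 [ 0.4 -0.7 -0.1] 10.1
```

```bash
python3 - <<'E'
from h import *
im,P=cloud("scene"); save(im,"scene2.png"); np.savez("scene2.npz",im=im,P=P)
im,P=cloud("top"); save(cv2.resize(im[140:360,280:520],None,fx=2.5,fy=2.5),"top2.png")
print(robot.read_position(),robot.read_grip_width())
E
```

```text
[ 0.68861844 -0.13822975  0.07592624] 0.005029015824433669
```

View pics/scene2.png

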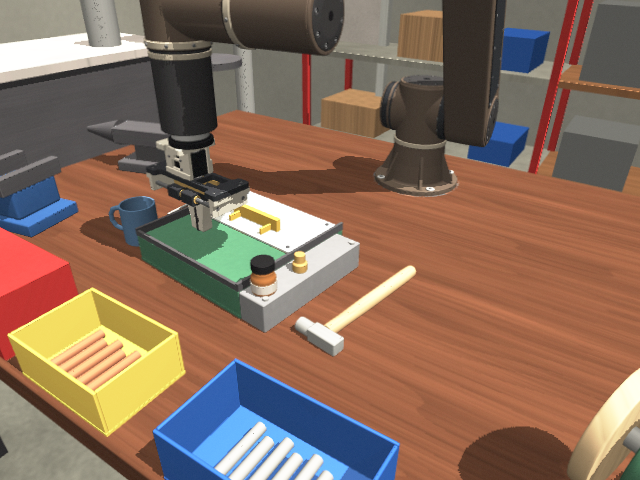

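```bash
python3 - <<'E'
from h import *
z=np.load("scene2.npz");P=z["P"];c=np.array([.596,-.13])
for (u,v) in [(205,225),(205,215),(200,205),(212,222),(250,212),(275,224),(236,210),(165,240),(220,245)]:
    p=P[v,u]; print((u,v),p.round(4),"local",((p[:2]-c)@ex).round(4),((p[:2]-c)@ey).round(4))
print(robot.camera_info("scene")["view"])
E
```

```text
(205, 225) [ 0.6981 -0.1197  0.121 ] local 0.1004 0.0214
(205, 215) [ 0.6944 -0.1206  0.1396] local 0.0967 0.0202
(200, 205) [ 0.7034 -0.1202  0.1634] local 0.1056 0.0215
(212, 222) [ 0.6002 -0.2059  0.0581] local 0.0125 -0.075
(250, 212) [ 0.556 -0.137  0.083] local -0.039 -0.0113
(275, 224) [ 0.5646 -0.0646  0.0804] local -0.0384 0.0616
(236, 210) [ 0.5519 -0.1802  0.0737] local -0.0383 -0.0547
(165, 240) [ 0.7067 -0.2302  0.0573] local 0.121 -0.0874
(220, 245) [ 0.66   -0.1268  0.0574] local 0.0633 0.0102
[[-0.53791603  0.84281761  0.01745906  0.24992222]
 [ 0.42649592  0.28995256 -0.85675477 -0.20016148]
 [-0.72715031 -0.4534159  -0.5154284   1.40735578]
 [ 0.          0.          0.          1.        ]]
```

View pics/top2.png

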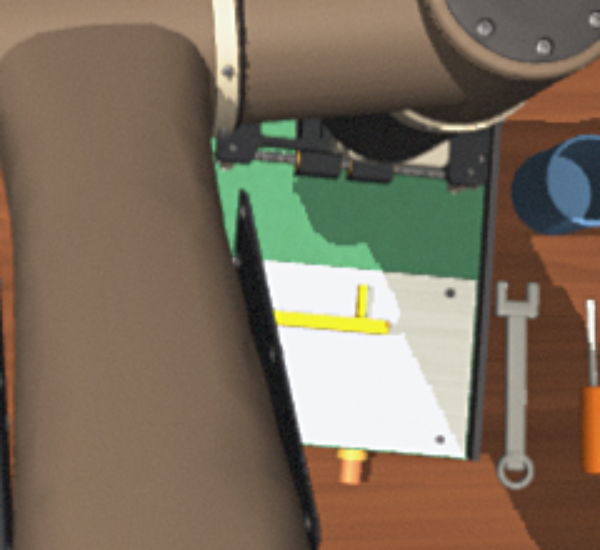

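```bash
python3 - <<'E'
from h import *
c,f=cam("scene");V=np.array(c["view"])
def pr(p):
    q=V@np.r_[p,1]; x,y=q[:2]/q[2]; s=1+c["k1"]*(x*x+y*y); return np.round([c["cx"]+f*x*s,c["cy"]+f*y*s])
tc=np.array(robot.read_position()); print(tc,robot.read_tcp_rot()[:,2] if hasattr(robot.read_tcp_rot(),'shape') else robot.read_tcp_rot())
for dz in (0,.02,.04,.06): print(dz,pr(tc+[0,0,dz]))
z=np.load("scene2.npz");im=z["im"]
save(cv2.resize(im[150:290,130:300],None,fx=4,fy=4,interpolation=cv2.INTER_CUBIC),"crop2.png")
P=z["P"]; m=(np.hypot(P[...,0]-tc[0],P[...,1]-tc[1])<.04)&(P[...,2]>.066)
q=P[m]; print(len(q),np.percentile(q[:,2],[0,1,5,20,50]).round(4)); v,u=np.nonzero(m); print(u[np.argsort(q[:,2])[:8]],v[np.argsort(q[:,2])[:8]])
print(robot.read_qpos())
E
```

```text
[ 0.68861844 -0.13822975  0.07592624] [-1.01547791e-04  5.23033207e-05 -9.99999993e-01]
0 [204. 241.]
0.02 [203. 232.]
0.04 [202. 223.]
0.06 [200. 213.]
2766 [0.106  0.1104 0.1224 0.1883 0.2256]
[199 211 209 197 198 206 210 202] [230 228 229 229 229 230 228 231]
[ 4.49520416e+00  2.80167151e+01 -3.99050249e+00 -4.06063424e-03
 -5.79983480e+01 -1.00798952e+02]
```

View pics/crop2.png

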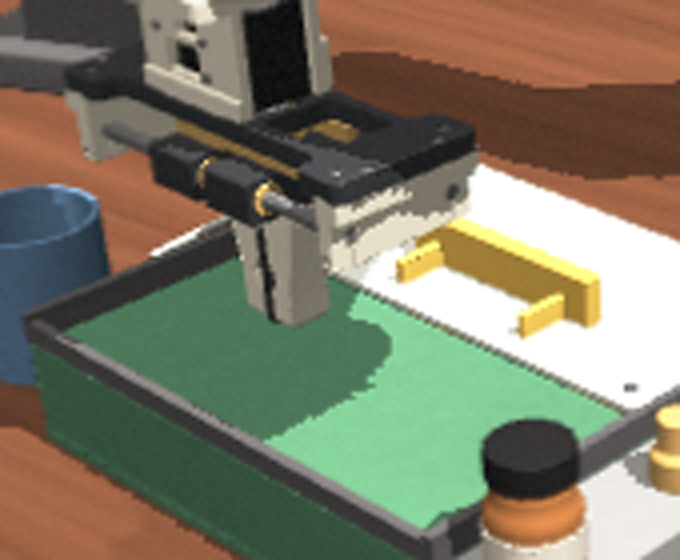

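The fingers passed over the lip. In the crop their tips stand about 30 mm higher than the reported TCP, above the deck past the lip. The cover has not moved and nothing was touched. I'll check whether the wrist depth agrees, which would also show any x/y offset.

```bash
python3 - <<'E'
from h import *
c=np.array([.596,-.13])
z=np.load("w1.npz");P=z["P"];im=z["im"].astype(int)
for (u,v) in [(370,230),(220,220),(430,260),(318,281),(270,281),(370,281),(318,176),(100,100),(500,100),(510,250)]:
    p=P[v,u]; print((u,v),im[v,u],p.round(4),"local",((p[:2]-c)@ex).round(4),((p[:2]-c)@ey).round(4))
# copper stubs: wrist vs top
t=np.load("top1.npz")
for n,Q,I in (("w",P,im),("top",t["P"],t["im"].astype(int))):
    m=(I[...,0]>180)&(I[...,1]<170)&(I[...,1]>90)&(I[...,2]<120)&(abs(Q[...,0]-.43)<.06)
    L=(Q[m][:,:2]-c); ly=L@ey
    for s in (-1,1):
        k=(abs(ly-s*.06)<.03); print(n,s,k.sum(),Q[m][k].mean(0).round(4), (L@ex)[k].min().round(4), (L@ex)[k].max().round(4))
E
```

```text
(370, 230) [238 240 241] [ 0.5045 -0.0712  0.0657] local -0.0974 0.0484
(220, 220) [182 177 158] [ 0.4808 -0.205   0.0636] local -0.1063 -0.0872
(430, 260) [237 239 239] [ 0.5395 -0.0174  0.0656] local -0.0685 0.1057
(318, 281) [72 56  0] [ 0.5449 -0.1229  0.075 ] local -0.0516 0.0014
(270, 281) [94 69  0] [ 0.5403 -0.1668  0.0744] local -0.0513 -0.0427
(370, 281) [102  73   0] [ 0.55   -0.0756  0.0753] local -0.0517 0.049
(318, 176) [ 83 148  99] [ 0.4521 -0.1126  0.0587] local -0.1449 0.0015
(100, 100) [69 34 16] [ 0.3567 -0.324   0.0007] local -0.2165 -0.219
(500, 100) [121  68  39] [4.019e-01 7.720e-02 3.000e-04] local -0.2156 0.1847
(510, 250) [203 192 182] [0.5408 0.0616 0.0585] local -0.0759 0.1844
w -1 369 [ 0.427  -0.17    0.0238] -0.1759 -0.1464
w 1 317 [ 0.4403 -0.0518  0.0263] -0.1758 -0.1285
top -1 52 [ 0.426  -0.1715  0.021 ] -0.1774 -0.1491
top 1 55 [ 0.4399 -0.0522  0.0218] -0.1774 -0.147
```

```bash
python3 - <<'E'
from h import *
im,P=cloud("wrist"); np.savez("w2.npz",im=im,P=P)
print(robot.read_position(),robot.read_t())
for (u,v) in [(370,230),(220,220),(430,260),(318,240),(318,176),(100,100),(500,100),(318,200),(318,300),(250,330),(390,330)]:
    print((u,v),im[v,u],P[v,u].round(4))
# nearest points to the tool axis, wrist view, in tool coordinates
tc=np.array(robot.read_position())
for n in("w1","w2"):
    z=np.load(n+".npz"); Q=z["P"]; t=[.4998,-.1174,.170] if n=="w1" else tc
    m=(np.hypot(Q[...,0]-t[0],Q[...,1]-t[1])<.035)&(Q[...,2]-t[2]>-.02); q=Q[m][:,2]-t[2]; print(n,len(q),np.percentile(q,[0,1,5,50]).round(4) if len(q) else "")
E
```

```text
[ 0.6885797  -0.13821373  0.07594081] 10.225
(370, 230) [ 91 176 114] [ 0.6691 -0.1031  0.0581]
(220, 220) [50 94 60] [ 0.6522 -0.1969  0.0581]
(430, 260) [ 88 166 106] [ 0.6937 -0.0653  0.0584]
(318, 240) [51 91 58] [ 0.6723 -0.1368  0.0576]
(318, 176) [ 94 178 115] [ 0.6317 -0.1322  0.0592]
(100, 100) [57 56 52] [ 0.5749 -0.2489  0.0662]
(500, 100) [233 236 237] [ 0.5999 -0.0253  0.0638]
(318, 200) [48 90 61] [ 0.6462 -0.1338  0.0595]
(318, 300) [36 66 46] [ 0.7141 -0.1414  0.0585]
(250, 330) [36 39 41] [ 0.6514 -0.15    0.1965]
(390, 330) [33 34 35] [ 0.6553 -0.1176  0.1959]
w1 33820 [0.031  0.0415 0.1102 0.1359]
w2 40096 [-0.0198 -0.0185 -0.0178  0.1322]
```

The wrist camera agrees with the world heights, so the arm pose is right and the finger tips end about 31 mm short of the stated TCP. Next I'll measure the underside of the gripper body and the finger footprint relative to the TCP.

```bash
python3 - <<'E'
from h import *
tc=np.array([.68861844,-.13822975,.0759]); Q=np.load("scene2.npz")["P"]
d=Q[...,:2]-tc[:2]; lx=d@ex; ly=d@ey; h=Q[...,2]-tc[2]
m=(abs(lx)<.06)&(abs(ly)<.11)&(h>.02)
for lo in np.arange(.02,.15,.01):
    k=m&(h>=lo)&(h<lo+.01)
    if k.sum()>3: print(round(lo,2),k.sum(),"x",np.percentile(lx[k],[2,98]).round(3),"y",np.percentile(ly[k],[2,98]).round(3))
E
```

```text
0.03 77 x [-0.009  0.013] y [-0.013  0.019]
0.04 107 x [-0.009  0.014] y [-0.015  0.019]
0.05 85 x [-0.008  0.013] y [-0.016  0.02 ]
0.06 100 x [-0.005  0.014] y [-0.016  0.022]
0.07 89 x [-0.004  0.014] y [-0.018  0.023]
0.08 33 x [0.002 0.014] y [0.009 0.025]
0.09 133 x [-0.034  0.041] y [-0.082  0.091]
0.1 485 x [-0.033  0.041] y [-0.083  0.091]
0.11 671 x [-0.03   0.041] y [-0.082  0.094]
0.12 461 x [-0.033  0.041] y [-0.087  0.098]
0.13 1225 x [-0.032  0.041] y [-0.09   0.099]
0.14 291 x [-0.023  0.027] y [-0.048  0.019]
```

```bash
python3 - <<'E'
from h import *
c=np.array([.596,-.13]); W=lambda x,y:c+ex*x+ey*y
robot.servo_line([*W(.09,.0),.10],speed=.2)
robot.servo_line([*W(-.095,.0),.10],speed=.25)
robot.servo_line([*W(-.095,.0),.046],speed=.15)
f0=np.array(robot.read_force())
for x in [-.050,.02,.052]+list(np.arange(.056,.10,.004)):
    robot.servo_line([*W(x,.0),.046],speed=.08)
    F=np.array(robot.read_force())-f0; pos=(np.array(robot.read_position())[:2]-c)@ex
    print(round(x,3),pos.round(4),F.round(1),round(robot.read_t(),1))
    if -F[:2]@ex>18: print("STOP");break
im,P=cloud("scene");np.savez("scene3.npz",im=im,P=P);save(im,"scene3.png")
im=im.astype(int);r,g,b=im[...,0],im[...,1],im[...,2]
q=P[(r>150)&(g>120)&(b<90)&(P[...,2]>.087)&(P[...,2]<.098)&(abs(P[...,0]-.62)<.12)&(abs(P[...,1]+.13)<.1)]
l=(q[:,:2]-c);print(len(q),np.percentile(l@ex,[5,50,95]).round(4))
E
```

```text
-0.05 -0.0497 [ 0.8 -0.3 -1.3] 12.6
0.02 0.0203 [ 1.1  0.3 -1. ] 13.6
0.052 0.0523 [ 0.7 -1.  -1.8] 14.2
0.056 0.0559 [ 0.3  0.  -0.5] 14.4
0.06 0.06 [-0.7  0.8 -1. ] 14.7
0.064 0.0642 [ 0.  -0.3 -2.1] 14.9
0.068 0.066 [-7.5  0.6  2.8] 15.2
0.072 0.0658 [-20.7   5.5  12.7] 15.4
STOP
231 [0.0811 0.0874 0.0911]
```

The cover hit its stop: the TCP held at 0.066 while the force rose to 20 N, and the lip has moved about 125 mm. Now I back off and look into the bay.

```bash
python3 - <<'E'
from h import *
c=np.array([.596,-.13]); W=lambda x,y:c+ex*x+ey*y
robot.servo_line([*W(.045,0),.046],speed=.15)
robot.servo_line([*W(-.01,0),.18],speed=.25)
robot.dwell(.2)
im,P=cloud("wrist");np.savez("w3.npz",im=im,P=P);save(im,"w3.png")
print(robot.read_t())
I=im.astype(int);r,g,b=I[...,0],I[...,1],I[...,2]
l=P[...,:2]-c; lx=l@ex; ly=l@ey; h=P[...,2]
bay=(lx>-.14)&(lx<.0)&(abs(ly)<.14)&(h>.028)&(h<.055)
for n,m in (("red",(r>g+60)&(r>b+60)&(g<70)),("blue",(b>r+50)&(b>g+20))):
    k=m&bay
    for lo,hi in ((.028,.055),(.044,.055)):
        q=k&(h>lo)&(h<hi); 
        if q.sum()<5: print(n,q.sum());continue
        pts=np.c_[lx[q],ly[q]]*1000; print(n,q.sum(),cv2.minAreaRect(pts.astype(np.float32)),pts.mean(0).round(1),np.percentile(h[q],[5,50,95]).round(4))
E
```

```text
16.8083
red 578 ((-90.6566162109375, -55.996185302734375), (15.2179594039917, 44.88066482543945), 87.15409088134766) [-88.9 -55.6] [0.0423 0.0477 0.0492]
red 534 ((-90.70430755615234, -56.079681396484375), (15.059691429138184, 44.82700729370117), 86.9480209350586) [-88.8 -56.1] [0.0451 0.0478 0.0493]
blue 845 ((-90.78182220458984, 63.63046646118164), (15.769088745117188, 44.99919509887695), 85.27912902832031) [-91.3  63.1] [0.0454 0.048  0.0495]
blue 838 ((-90.78182220458984, 63.63046646118164), (15.769088745117188, 44.99919509887695), 85.27912902832031) [-91.2  63.2] [0.0455 0.048  0.0495]
```

View pics/w3.png

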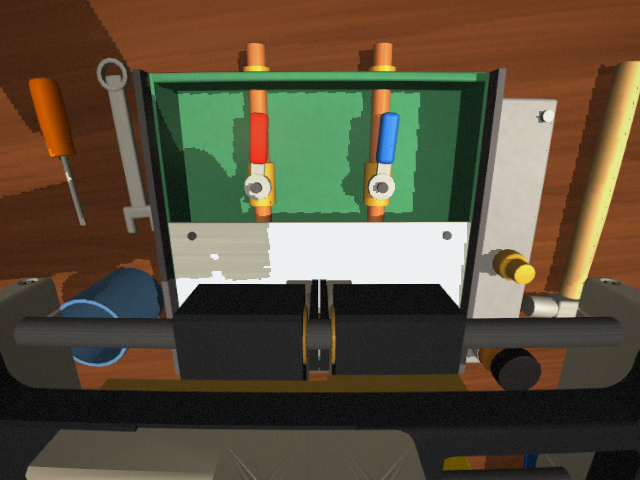

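The red handle is at y ≈ -60, nearly along its pipe, with its sleeve at about (258, 138). The blue sleeve is at (388, 138). The red axis is at about (-44, -58) mm in the box frame. I'll enter on the red handle's -y side and follow its arc.

```bash
python3 - <<'E'
from h import *
c=np.array([.596,-.13]); W=lambda x,y:c+ex*x+ey*y
ax=np.array([-.044,-.0585]); Z=.006
def pose(th,o):
    u=np.array([-np.cos(th),np.sin(th)]);n=np.array([np.sin(th),np.cos(th)])
    p=ax+.047*u-o*n; return W(*p), ori(yaw+np.pi-th)
p,R=pose(.05,.034)
robot.goto([*p,.13],R); robot.servo_line([*p,Z],speed=.12)
f0=np.array(robot.read_force()); print(robot.read_t(),f0.round(1),robot.read_position())
def step(p,R,s,tag):
    robot.servo_line([*p,Z],ori=R,speed=s)
    F=np.array(robot.read_force())-f0; print(tag,((np.array(robot.read_position())[:2]-c)@np.c_[ex,ey]).round(4),F.round(1),round(robot.read_t(),1))
    return F
step(*pose(.05,.018),.06,"touch")
ok=True
for th in np.r_[np.linspace(.05,1.571,9)[1:]]:
    F=step(*pose(th,.018),.05,round(th,2))
    if np.linalg.norm(F)>25: ok=False;print("abort");break
if ok:
    for k in range(1,7):
        p,R=pose(1.571,.018-.003*k); F=step(p,R,.03,k)
        if np.linalg.norm(F[:2])>15: print("STOP");break
E
```

```text
19.4667 [-0.2  0.9 -0. ] [ 0.49462558 -0.20947576  0.00662656]
touch [-0.0917 -0.0736] [ 0.4 -0.4  0.6] 19.9
0.24 [-0.0934 -0.0649] [ 0.9 -4.7  0.4] 20.2
0.43 [-0.0941 -0.0554] [-0.  -4.2  0.2] 20.6
0.62 [-0.093 -0.046] [-1.1 -4.8  1.6] 20.9
0.81 [-0.0899 -0.037 ] [-1.1 -4.5  1.6] 21.2
1.0 [-0.0851 -0.0288] [-1.3 -5.1  0.7] 21.6
1.19 [-0.0787 -0.0217] [-1.5 -3.8 -0. ] 21.9
1.38 [-0.0711 -0.0158] [-3.5 -2.9 -1.3] 22.3
1.57 [-0.0644 -0.012 ] [-7.3 -3.2  1.8] 22.6
1 [-0.0644 -0.012 ] [-14.8   0.6   9.5] 22.9
2 [-0.0643 -0.0121] [-22.6   5.   17.1] 23.1
STOP
```

It hit a hard stop at the shut position. I back off, lift and check from above.

```bash
python3 - <<'E'
from h import *
c=np.array([.596,-.13]); W=lambda x,y:c+ex*x+ey*y
robot.servo_line([*W(-.085,-.012),.006],speed=.1)
robot.servo_line([*W(-.085,-.012),.10],speed=.2)
robot.servo_line([*W(-.01,0),.18],speed=.25)
robot.dwell(.2)
im,P=cloud("wrist");save(im,"w4.png")
print(robot.read_t(),np.array(robot.read_force()).round(1))
I=im.astype(int);r,g,b=I[...,0],I[...,1],I[...,2]
l=P[...,:2]-c; lx=l@ex; ly=l@ey; h=P[...,2]
bay=(lx>-.14)&(lx<.0)&(abs(ly)<.14)&(h>.044)&(h<.055)
for n,m in (("red",(r>g+60)&(r>b+60)&(g<70)),("blue",(b>r+50)&(b>g+20))):
    q=m&bay; pts=np.c_[lx[q],ly[q]]*1000; print(n,q.sum(),cv2.minAreaRect(pts.astype(np.float32)),pts.mean(0).round(1))
E
```

```text
25.0167 [ 0.1 -0.5  0.5]
red 735 ((-46.412960052490234, -14.579639434814453), (44.9522590637207, 14.458146095275879), 89.94793701171875) [-46.6 -14.3]
blue 836 ((-90.84070587158203, 63.688514709472656), (15.899042129516602, 44.938907623291016), 85.20225524902344) [-91.2  63.2]
```

View pics/w4.png

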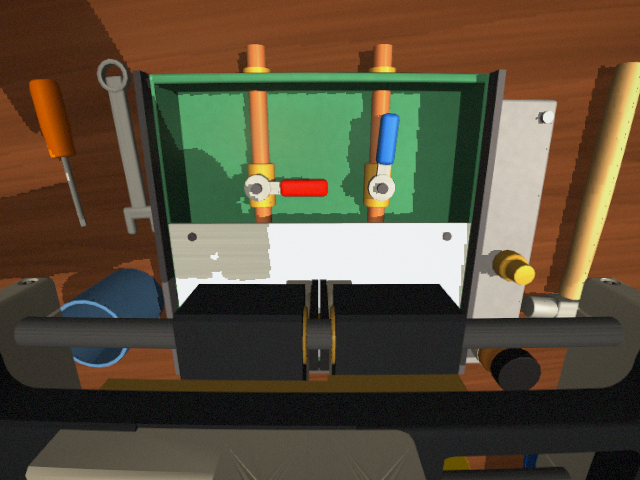

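The red handle now lies across its pipe, with its sleeve at about (304, 188). The blue handle is unchanged at (388, 138), the cover edge is still at row 222, and the loose things are where they were.

```bash
python3 -c "
from h import *
robot.job_done(); print(robot.read_t())"
```

```text
the job is handed in; nothing more can be done
the job is handed in; nothing more can be done
```

I pushed the cover fully open by its yellow lip, then turned the red handle round until it was shut, and handed the job in at about 25 s of the 51 s allowed.

- **Cover:** it ran up against its stop, where the push force rose to about 21 N with no further travel. The camera put the lip's travel at about 125 mm. In the last picture the cover is still open, at the same place.
- **Red handle:** it came up hard against its stop at about 23 N, and the last wrist picture measures it at 90° across its pipe.
- **Everything else:** the blue handle is unchanged to within 0.1 mm and 0.1°. The loose things look unmoved in the wrist pictures taken before and after the valve push. After the last moves the wrist force was about zero, with the gripper clear above the box.
- **What disagreed:** the fingertips end about 31 mm short of the stated TCP. The first cover push therefore passed over the lip without touching anything. I measured the offset and lowered both pushes by that amount.

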